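Close the paste filler and hold its collar home

TASK

The stall's filler has just been loaded: close it. Take the knurled collar cap from the counter, set it over the filler's neck, and turn it until its hidden keyways drop over the pins; then push it fully home against the sprung pad, and finish while still holding it pushed down (do not let go, the pad would push it off again), without disturbing the other things on the counter.

Things in the scene. Friction and masses are not known exactly. Their poses are not given: they have to be found in the camera images.
- filler: Countertop filler, fixed to the counter, may stand turned. Origin: centre of its underside, z up. Square base plate 130 x 130 x 12 mm; aluminium barrel 90 mm across with a short outlet stub low on its +x side; on top a flat round steel shoulder 98 mm across, upper face 100 mm above the origin. From the shoulder rises a central steel neck.
- shoulder (a point): On the filler's upright centre line, level with the shoulder's upper face (100 mm above the counter), where the collar's lower rim rests when fully home. Axes as the filler. The neck above it is 37 mm across and 20 mm high, its top 5 mm tapered to 28 mm across.
- pins (a point): On the filler's centre line, level with the tops of the four pins, 10 mm above the shoulder. The pins, round, 5 mm thick, stick out of the neck along its +x, +y, -x, -y axes to 23 mm from the centre line. A collar whose keyways do not meet them rests here with its lower rim; turned to within about 5 degrees of the right angle it can drop 10 mm to the shoulder.
- collar: Loose round knurled steel collar cap, 57 mm across, 45 mm high, 0.14 to 0.28 kg, standing on its open end. Origin: centre of its lower rim, z up. Upper 23 mm solid, lower 22 mm hollow, bore 40.4 mm (1.7 mm play all round on the neck).
- collar_top (a point): Centre of the collar's flat top, 45 mm above its lower rim. Four keyways, a quarter turn apart, run up inside the collar's bore, open at the lower rim. They cannot be seen from outside and their angle in the collar's own axes is not given: find them by feel. A quarter turn, either way, always passes the right angle.
- pad (a joint): White sprung pad 18 mm across in the neck's mouth: 0 m when up (top 29 mm above the shoulder), grows to at most 0.010 as it is pressed. The collar's inside meets it after the first 3 mm of the drop; it pushes back with 4 N at first, about 10 N with the collar fully home (0.007). That is more than the collar weighs: let go, it rises again.
- spice_jar: Bystander: spice jar with a steel cap, 54 mm across, 85 mm high, loose; origin at the centre of its underside. Leave it alone.
- tub: Bystander: filled tub with a clear lid, 110 x 90 x 46 mm, loose; origin at the centre of its underside. Leave it alone.
- ramekin: Bystander: empty white ceramic dish, 80 mm across, 45 mm high, loose; origin at the centre of its underside. Leave it alone.
Mind the look-alikes: they are no part of the job. What is shaped like the collar but pink is not meant.

How it is judged:
By the outcome, as a careful person would: the job done as asked, in the order asked, and still so for the second after the job is handed in, while the arm keeps its last pose, push and grip.
It also fails if it takes over 53 s, if anything falls off the work surface, if the arm or the gripper's body presses on something with over 40 N, if the wrist force passes 120 N, or if a joint passes its speed limit or range.

ROBOT

A 6-joint arm with a two-finger parallel gripper is mounted at the origin on the work surface. World frame = base frame: x ahead of the robot, y to its left, z up, the work surface at z = 0. Lengths are in mm, angles in degrees, forces in N, time in s.
With the tool pointing down it reaches from about 300 to 850 mm from the base axis. Payload 4.2 kg.
Tool frame: the origin (TCP) lies on the centre line of the jaws, within the pads' length; the fingertips stand env.nose_length ahead of it and the grasp point (between the pads) lies 2 mm behind it (env.nose_length is the distance from the TCP to the fingertips, in mm); z points along the fingers, y is the direction in which the jaws open and shut (so a half turn about z gives the same grasp; the last joint's range is limited). The gripper opens to 91 mm and grips with 3 to 60 N. Pads are 32 mm wide; open, the fingers measure 118 mm over their backs; the gripper's body (76 mm by 178 mm) begins 60 mm behind the grasp point.
Start: joints at [72.766, 18.312, 89.639, -0, 72.044, -1.146], TCP at [159.348, 552.494, 230.976] pointing down, gripper open.
Joint ranges: [-177.97, 177.97], [-48.28, 115.42], [12.27, 149.76], [-77.06, 257.06], [2.81, 150.46], [-146.56, 146.56]. Speed limits (degrees/s): [147.25, 147.25, 180, 180, 180, 180].

INTERFACE

Orientations are given as [roll, pitch, yaw] about the fixed x, y, z axes, in that order (R = Rz(yaw) Ry(pitch) Rx(roll)).
In Python, from workcell import env gives the robot as it stands. The module is installed in compiled form; this text tells all that it offers.
- The arm moves only by the tool jog_arm, never from a script. Its argument "deltas" is a list that holds one entry, the list of rows, each a list of 5 numbers: the shift along the tool's x, y, z in m, then the turn about the tool's z in degrees, then the finger opening in m, from 0 to 0.0912. A call has 1 to 20 rows; each row is the pose to reach, as a shift and turn from the pose commanded when the call began, along the tool's axes at that moment; what a row does not reach only later rows make up. A row lasts 1/12 s, in which the tool goes at most 41.7 mm and 7.16 degrees, less where a joint would pass 70% of its speed; a pose out of reach is approached as far as the arm can. A call with a gripper value outside its range is refused whole. The fingers move at their own pace and stop on an object; "grip_force" is the grip in N (left out, the last holds). Time passes only in rows, so rows that repeat a pose let the fingers close. It gives the time, the measured TCP pose, the force and the opening at its end, in the units of the state.
- env.state(): the state, without advancing time (a new reading comes with each control period).
- env.grab_frame(name): name is "side" or "top"; returns the picture (400x640x3 uint8, red, green, blue); there is no depth.
- env.camera_params(name): a dict with "fx", "fy", "cx", "cy" (pixels), "xyz" and "orientation" of the camera in the world. Camera axes: x right, y down, z forward; pixel columns grow to the right and rows downward; lengths in mm; the calibration is good to about 2 mm. A picture is of the moment at which its call begins. camera_params takes no time and is no camera call.
- env.job_done(): hands the job in, once; it reports no verdict.
Trained networks look in the newest picture that a camera, given by its name, has taken for a name from the list of things; names that differ only in an ending like _2 or _b are one class to them, and where a whole thing is asked for, a point or a joint stands for the part that bears it (a point fixed in the world has none). Each returns a list of dicts, best first, with "conf" (0 to 1); they miss things now and then, are a little off and sometimes report something else, mostly with a low value. They report only what shows in the picture. A call takes as long as a camera call. They do not tell look-alikes from the thing itself.
- env.look_for(camera, label): "xyz" ([x, y, z] in mm, in world coordinates, good to about 4 mm: the middle of the surface that is visible of it).
The state is a dict: "time_s": time; "qpos": joint angles; "qvel": joint speeds; "effort": joint torques, N m; "ee_pos": TCP position; "ee_rot": TCP orientation; "force": force on the tool from outside, world axes, zero at the start; "torque": the same for the moment, N m; "gripper_width": finger opening in mm.
Only numpy, scipy, OpenCV 4.12 (cv2) and the standard library are available. Lean on these libraries where they do the work, as an engineer would, in place of code of your own. Each camera call takes 0.05 s, during which the arm holds its last target.

## Working session

There is one attempt and no reset: what is moved stays moved. The work goes in short steps, Python scripts to look and compute and a tool call to move; the robot and the scene stay as the last step left them, time stands still between calls to the robot, and variables do not carry over. Pictures are saved under pics/ and viewed, and the job is handed in when it is done.

Besides the shell and the picture viewer there is one more tool, called in YAML: its name, and indented under it one key for each argument. jog_arm: Moves the arm, as the interface text tells. Its arguments: {"type":"object","properties":{"deltas":{"type":"array"},"grip_force":{"type":"number"}},"required":["deltas"]}

```bash
mkdir -p pics; python3 - <<'E'
from workcell import env
import cv2
s=env.state();print(s['time_s'],s['ee_pos'],s['ee_rot'],s['gripper_width'],env.nose_length)
for c in('side','top'):
    im=env.grab_frame(c);cv2.imwrite(f'pics/{c}0.png',im[:,:,::-1]);print(c,env.camera_params(c))
    for l in('collar','filler','spice_jar','tub','ramekin','pad'):
        print(l,[( [round(v) for v in d['xyz']],round(d['conf'],2)) for d in env.look_for(c,l)])
print(env.state()['time_s'])
E
```

```text
0.0 [159.19929121 552.00370233 230.1204494 ] [-1.79896611e+02 -4.77598620e-04  1.63910932e+02] 91.20203151171094 17.0
side {'fx': 382.51985778920715, 'fy': 382.51985778920715, 'cx': 318.81378855769555, 'cy': 208.07635938936335, 'xyz': array([ 197.88114603, -478.55850136,  789.82960118]), 'orientation': array([-138.85155582,    0.94647751,  -37.22711193])}
collar [([404, 212, 45], 0.8), ([496, 206, 41], 0.76)]
filler [([521, -208, 54], 0.84)]
spice_jar [([737, 26, 58], 0.96)]
tub [([720, -195, 44], 0.73)]
ramekin [([708, 265, 28], 0.85)]
pad [([530, -190, 130], 0.41)]
top {'fx': 443.42592200636415, 'fy': 443.42592200636415, 'cx': 320.06790118233863, 'cy': 204.9233611594611, 'xyz': array([ 495.84903188,   27.26326368, 1088.89132773]), 'orientation': array([-175.52831973,    0.89057174,  -91.41739637])}
collar [([507, 221, 44], 0.72), ([508, 321, 49], 0.62)]
filler [([535, -177, 100], 0.62)]
spice_jar [([744, 40, 83], 0.57)]
tub [([731, -192, 48], 0.81)]
ramekin [([710, 266, 11], 0.71)]
pad [([538, -188, 129], 0.46)]
0.7
```

View pics/side0.png

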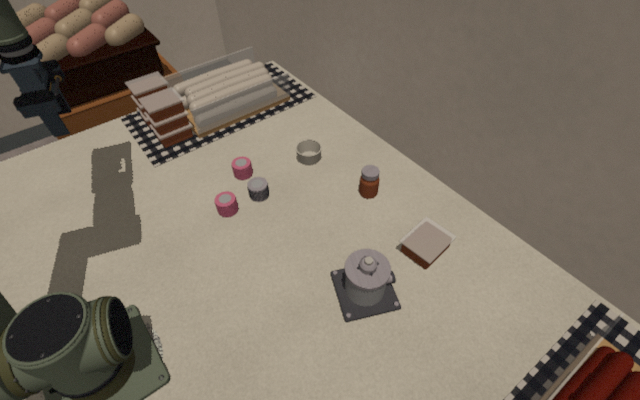

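View pics/top0.png

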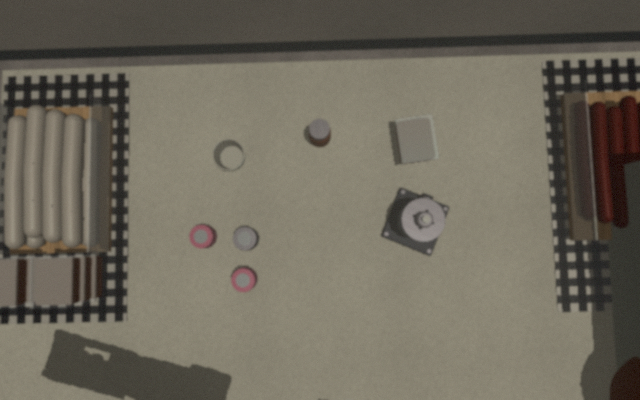

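Three collar-shaped things show. In the side view they are at (242,168) pink, (227,204) pink and (258,189) grey. In the top view they are at (202,236) pink, (243,279) pink and (245,238) grey. The grey steel one fits the description, so I'll confirm it in an enlarged crop and measure it.

```bash
cat > h.py <<'E'
import numpy as np
from scipy.spatial.transform import Rotation as R
from workcell import env
def onplane(c,u,v,z):
    p=env.camera_params(c);d=R.from_euler('xyz',p['orientation'],degrees=True).apply([(u-p['cx'])/p['fx'],(v-p['cy'])/p['fy'],1]);o=np.array(p['xyz'])
    return o+d*(z-o[2])/d[2]
def proj(c,P):
    p=env.camera_params(c);q=R.from_euler('xyz',p['orientation'],degrees=True).inv().apply(np.array(P)-p['xyz'])
    return np.c_[q[...,0]/q[...,2]*p['fx']+p['cx'],q[...,1]/q[...,2]*p['fy']+p['cy']]
E
python3 - <<'E'
import cv2,numpy as np
t=cv2.imread('pics/top0.png');s=cv2.imread('pics/side0.png')
f=lambda im,x,y,w,h,k:cv2.resize(im[y:y+h,x:x+w],(w*k,h*k),interpolation=cv2.INTER_CUBIC)
a=f(t,185,215,80,80,5);b=f(s,200,145,80,80,5)
c=f(t,375,180,80,80,5);d=f(s,327,245,80,80,5)
cv2.imwrite('pics/crop1.png',np.clip(np.hstack([a,b])*1.4,0,255).astype('uint8'));cv2.imwrite('pics/crop2.png',np.clip(np.hstack([c,d])*1.4,0,255).astype('uint8'))
E
```

```text
(no output)
```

View pics/crop1.png

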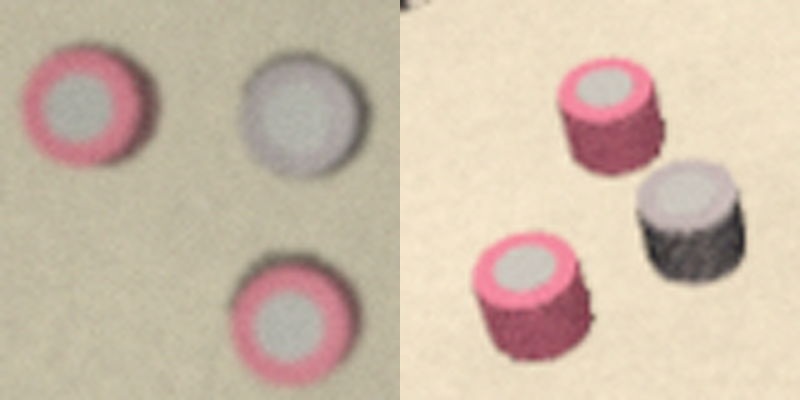

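View pics/crop2.png

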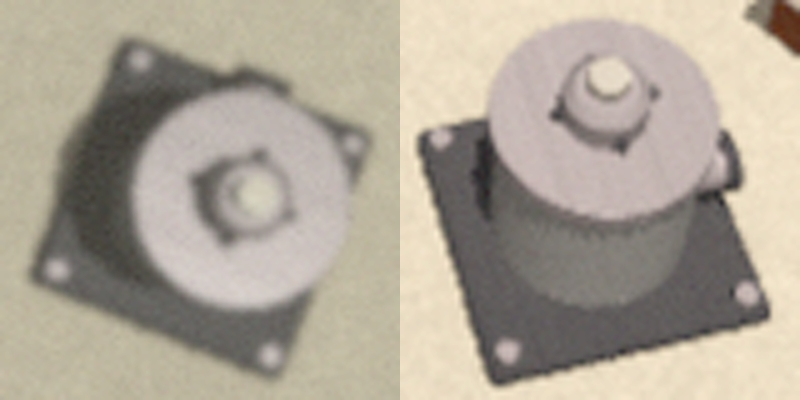

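The crop confirms the grey collar: its top face is at about (245,238) in the top view and (258,184) in the side view. Both neighbours are clearly pink. The shoulder disc is at about (423,219) in the top view and (367,268) in the side view.

```bash
python3 - <<'E'
from h import *
import cv2
from scipy.optimize import least_squares
th=np.linspace(0,2*np.pi,72,endpoint=False)
C=np.c_[np.cos(th),np.sin(th),0*th]
ims={c:cv2.imread(f'pics/{c}0.png') for c in('top','side')}
bbs={'collar':(28.5,45,{'top':(243,362,54,175,185,215),'side':(237,338,160,231,200,145)}),
'shoulder':(49,100,{'top':(132,350,86,308,375,180),'side':(87,320,18,219,327,245)}),
'pinkB(top243,279)':(28.5,45,{'top':(232,347,261,387,185,215),'side':(73,178,232,308,200,145)}),
'pinkA(202,236)':(28.5,45,{'top':(23,140,44,166,185,215),'side':(158,256,58,123,200,145)})}
for n,(r,z,d) in bbs.items():
  for c,(x0,x1,y0,y1,ox,oy) in d.items():
    m=np.array([x0,x1,y0,y1])/5-.4+[ox,ox,oy,oy]
    def f(p):
        q=proj(c,C*r+[p[0],p[1],z]);return np.array([q[:,0].min(),q[:,0].max(),q[:,1].min(),q[:,1].max()])-m
    s=least_squares(f,[500,0]);print(n,c,s.x.round(1),s.fun.round(2))
# stub/corner angle: base bolts in top view at z=12
b=np.array([[139,60],[352,145],[57,268],[270,355]])/5-.4+[375,180]
P=np.array([onplane('top',*x,12)[:2] for x in b]);print(P.round(1),P.mean(0))
b=np.array([[41,140],[346,293],[108,352]])/5-.4+[327,245]
Q=np.array([onplane('side',*x,12)[:2] for x in b]);print(Q.round(1),(Q[0]+Q[1])/2)
for X in(P,Q):
  for i in range(len(X)):
    for j in range(i):
      d=X[i]-X[j];print(i,j,np.hypot(*d).round(1),np.degrees(np.arctan2(d[1],d[0])).round(1))
E
```

```text
collar top [505.6 219.8] [-0.17  0.17 -0.03  0.03]
collar side [502.5 223.1] [-0.3   0.3  -0.28  0.25]
shoulder top [ 536.4 -186.9] [-0.3   0.3   0.18 -0.18]
shoulder side [ 533.3 -186.6] [-0.12  0.12  0.17 -0.15]
pinkB(top243,279) top [408.1 227.1] [-0.66  0.66  0.29 -0.29]
pinkB(top243,279) side [405.4 228.6] [-0.32  0.32 -0.31  0.27]
pinkA(202,236) top [512.7 324.3] [-0.33  0.33  0.09 -0.09]
pinkA(202,236) side [510.2 325.9] [-0.09  0.09 -0.14  0.12]
[[ 607.8 -159.3]
 [ 563.7 -260.6]
 [ 507.7 -115.8]
 [ 463.4 -216.6]] [ 535.65376851 -188.09875817]
[[ 506.6 -113.2]
 [ 564.  -256.8]
 [ 462.9 -213.9]] [ 535.30386603 -184.97186631]
1 0 110.5 -113.5
2 0 109.1 156.5
2 1 155.2 111.1
3 0 155.3 -158.4
3 1 109.5 156.3
3 2 110.1 -113.7
1 0 154.7 -68.2
2 0 109.8 -113.5
2 1 109.9 157.0
```

```bash
cat >> h.py <<'E'
def d(cmd,yaw,tgt,tyaw):
    a=np.radians(yaw);v=np.array(tgt)-cmd
    dy=(yaw-tyaw+180)%360-180
    print('delta',[round((v[0]*np.cos(a)+v[1]*np.sin(a))/1000,4),round((v[0]*np.sin(a)-v[1]*np.cos(a))/1000,4),round(-v[2]/1000,4),round(dy,2)])
E
python3 -c "
from h import *
d([159.348,552.494,230.976],163.912,[504,221.5,130],135)"
```

```text
delta [np.float64(-0.4229), np.float64(-0.2225), np.float64(0.101), 28.91]
```

jog_arm:
  deltas:
    - [[-0.02,-0.01,0.0,2,0.091],[-0.06,-0.03,0.0,5,0.091],[-0.09,-0.05,0.01,8,0.091],[-0.12,-0.065,0.02,11,0.091],[-0.155,-0.08,0.03,14,0.091],[-0.19,-0.1,0.04,17,0.091],[-0.225,-0.12,0.05,20,0.091],[-0.26,-0.14,0.06,22,0.091],[-0.295,-0.155,0.07,24,0.091],[-0.33,-0.17,0.08,26,0.091],[-0.36,-0.19,0.09,28,0.091],[-0.39,-0.205,0.1,28.9,0.091],[-0.41,-0.215,0.101,28.9,0.091],[-0.423,-0.2225,0.101,28.9,0.091],[-0.423,-0.2225,0.101,28.9,0.091],[-0.423,-0.2225,0.101,28.9,0.091]]

```text
time_s: 2.03
ee_pos: [504.4, 221.1, 129.9]
ee_rot: [-180.0, -0.0, 134.9]
force: [0.3, 0.6, -1.0]
gripper_width: 91.3
```

jog_arm:
  deltas:
    - [[0,0,0.02,0,0.091],[0,0,0.045,0,0.091],[0,0,0.07,0,0.091],[0,0,0.088,0,0.091],[0,0,0.098,0,0.091],[0,0,0.102,0,0.091],[0,0,0.102,0,0.091],[0,0,0.102,0,0.06],[0,0,0.102,0,0.05],[0,0,0.102,0,0.045],[0,0,0.102,0,0.045],[0,0,0.102,0,0.045],[0,0,0.102,0,0.045],[0,0,0.102,0,0.045],[0,0,0.102,0,0.045]]
  grip_force: 35

```text
time_s: 3.28
ee_pos: [504.5, 221.6, 28.4]
ee_rot: [179.9, 0.0, 135.0]
force: [0.0, 0.4, 4.1]
gripper_width: 55.4
```

jog_arm:
  deltas:
    - [[0,0,0,0,0.045],[0,0,0,0,0.045],[0,0,-0.01,0,0.045],[0,0,-0.03,0,0.045],[0,0,-0.06,0,0.045],[0,0,-0.1,0,0.045],[0,0,-0.14,0,0.045],[0,0,-0.17,0,0.045],[0,0,-0.19,0,0.045],[0,0,-0.2,0,0.045],[0,0,-0.2,0,0.045]]

```text
time_s: 4.2
ee_pos: [504.7, 221.7, 229.9]
ee_rot: [179.8, 0.1, 135.0]
force: [0.9, -0.2, -2.4]
gripper_width: 55.1
```

```bash
python3 - <<'E'
from h import *
import cv2
s=env.state();print(s['time_s'],s['ee_pos'],s['force'],s['torque'],s['gripper_width'])
a=env.grab_frame('side');b=env.grab_frame('top')
print([(d['xyz'],d['conf']) for d in env.look_for('side','collar')])
cv2.imwrite('pics/lift.png',np.vstack([a[:,:,::-1][60:300,150:550],b[:,:,::-1][100:350,150:550]]))
cv2.imwrite('pics/lifts_full.png',a[:,:,::-1])
E
```

```text
4.2 [504.72691353 221.72613846 229.9472469 ] [ 0.85754365 -0.20527868 -2.3726826 ] [-0.05574221  0.02234519 -0.01570124] 55.083027579513704
[([507.6, 308.5, 35.8], 0.97), ([404.9, 213.8, 43.2], 0.94), ([511.1, 196.5, 229.0], 0.7)]
```

View pics/lift.png

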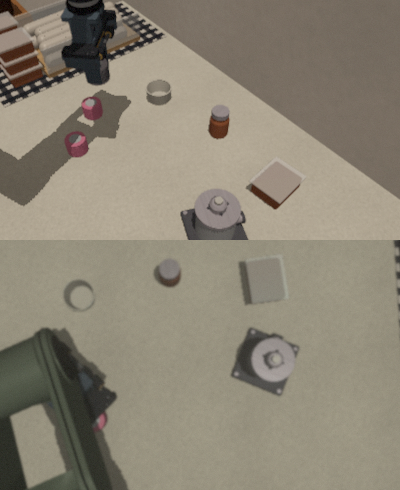

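The collar is held: the neighbours are undisturbed and the wrist carries about 2.4 N. Next I'll carry it to above the filler.

```bash
python3 -c "
from h import *
d([504,221.5,228],135,[535,-186.9,166],135)"
```

```text
delta [np.float64(-0.3107), np.float64(-0.2669), np.float64(0.062), 0]
```

jog_arm:
  deltas:
    - [[-0.006,-0.005,0,0,0.045],[-0.02,-0.0172,0,0,0.045],[-0.042,-0.036,0,0,0.045],[-0.067,-0.0576,0,0,0.045],[-0.093,-0.08,0,0,0.045],[-0.119,-0.102,0,0,0.045],[-0.145,-0.1246,0,0,0.045],[-0.171,-0.147,0,0,0.045],[-0.197,-0.169,0,0,0.045],[-0.223,-0.1916,0,0,0.045],[-0.248,-0.213,0.005,0,0.045],[-0.271,-0.2328,0.015,0,0.045],[-0.29,-0.249,0.03,0,0.045],[-0.303,-0.26,0.045,0,0.045],[-0.3107,-0.2669,0.057,0,0.045],[-0.3107,-0.2669,0.062,0,0.045],[-0.3107,-0.2669,0.062,0,0.045]]

```text
time_s: 5.77
ee_pos: [533.7, -186.4, 163.6]
ee_rot: [-179.9, -0.3, 134.9]
force: [-0.5, 0.4, -2.1]
gripper_width: 55.4
```

```bash
python3 - <<'E'
from h import *
import cv2
s=env.state();print(s['time_s'],s['ee_pos'],s['ee_rot'],s['force'],s['torque'],s['gripper_width'])
a=env.grab_frame('side');b=env.grab_frame('top')
cv2.imwrite('pics/over.png',np.hstack([cv2.resize(x[y0:y0+100,x0:x0+100,::-1],(400,400),interpolation=cv2.INTER_CUBIC) for x,x0,y0 in((a,317,195),(b,370,160))]))
E
```

```text
5.7667 [ 533.69801125 -186.44836161  163.59137333] [-179.90817143   -0.2951116   134.94926254] [-0.47784117  0.41371396 -2.14767428] [-0.02396838 -0.03102519 -0.04436022] 55.37753568782633
```

View pics/over.png

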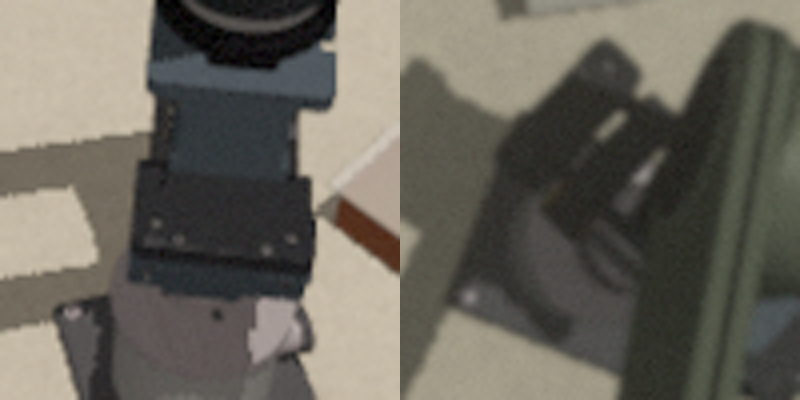

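The arm hides the collar here, so I'll lower slowly and read the forces.

jog_arm:
  deltas:
    - [[0,0,0.004,0,0.045],[0,0,0.008,0,0.045],[0,0,0.011,0,0.045],[0,0,0.014,0,0.045],[0,0,0.016,0,0.045],[0,0,0.018,0,0.045],[0,0,0.018,0,0.045]]

```text
time_s: 6.45
ee_pos: [535.0, -186.8, 147.5]
ee_rot: [-180.0, -0.0, 135.0]
force: [0.1, -0.9, -2.6]
gripper_width: 55.5
```

jog_arm:
  deltas:
    - [[0,0,0.002,0,0.045],[0,0,0.004,0,0.045],[0,0,0.006,0,0.045],[0,0,0.007,0,0.045],[0,0,0.008,0,0.045],[0,0,0.008,0,0.045]]

```text
time_s: 6.95
ee_pos: [535.2, -187.0, 139.8]
ee_rot: [180.0, 0.0, 135.0]
force: [0.2, 0.3, -3.3]
gripper_width: 55.3
```

jog_arm:
  deltas:
    - [[0,0,0.001,0,0.045],[0,0,0.002,0,0.045],[0,0,0.002,0,0.045],[0,0,0.003,0,0.045],[0,0,0.003,0,0.045],[0,0,0.003,0,0.045]]

```text
time_s: 7.45
ee_pos: [535.4, -187.0, 137.1]
ee_rot: [180.0, 0.0, 135.0]
force: [1.5, -1.0, -1.2]
gripper_width: 55.4
```

jog_arm:
  deltas:
    - [[0,0,0.0005,0,0.045],[0,0,0.001,0,0.045],[0,0,0.0015,0,0.045],[0,0,0.002,0,0.045],[0,0,0.002,0,0.045],[0,0,0.002,0,0.045]]

```text
time_s: 7.95
ee_pos: [535.9, -187.3, 135.4]
ee_rot: [180.0, 0.1, 135.0]
force: [1.8, -2.0, 2.1]
gripper_width: 55.2
```

jog_arm:
  deltas:
    - [[0,0,0.0005,0,0.045],[0,0,0.001,0,0.045],[0,0,0.001,0,0.045],[0,0,0.001,0,0.045]]

```text
time_s: 8.28
ee_pos: [535.9, -187.2, 134.4]
ee_rot: [180.0, 0.1, 135.0]
force: [2.8, -1.9, 4.4]
gripper_width: 55.1
```

```bash
python3 - <<'E'
from h import *
s=env.state();print(s['time_s'],s['ee_pos'],s['ee_rot'],s['force'],s['torque'],s['gripper_width'])
E
```

```text
8.2833 [ 535.87932157 -187.24706804  134.42152062] [1.79953806e+02 1.08152707e-01 1.35017669e+02] [ 2.78098875 -1.9136606   4.3779352 ] [-0.48686284 -0.52222847  0.06840177] 55.14226321105337
```

```bash
python3 -c "
from h import *
d([535,-186.9,134],135,[536.2,-187.6,134],135)"
```

```text
delta [np.float64(-0.0013), np.float64(0.0004), np.float64(-0.0), 0]
```

jog_arm:
  deltas:
    - [[-0.0006,0.0002,0,0,0.045],[-0.0013,0.0004,0,0,0.045],[-0.0013,0.0004,0,0,0.045],[-0.0013,0.0004,0,0,0.045]]

```text
time_s: 8.62
ee_pos: [536.0, -187.3, 133.8]
ee_rot: [-180.0, -0.1, 135.0]
force: [0.8, -0.8, 4.6]
gripper_width: 55.7
```

```bash
python3 - <<'E'
from h import *
import cv2
s=env.state();print(s['time_s'],s['ee_pos'],s['ee_rot'],s['force'],s['torque'],s['gripper_width'])
a=env.grab_frame('side')
cv2.imwrite('pics/on.png',cv2.resize(a[195:315,307:427,::-1],(600,600),interpolation=cv2.INTER_CUBIC))
E
```

```text
8.6167 [ 535.97106361 -187.33398561  133.81241852] [-1.79985016e+02 -6.30647811e-02  1.35009968e+02] [ 0.77715518 -0.79636905  4.5545635 ] [-0.22505193 -0.10985641  0.14511662] 55.70708925062336
```

View pics/on.png

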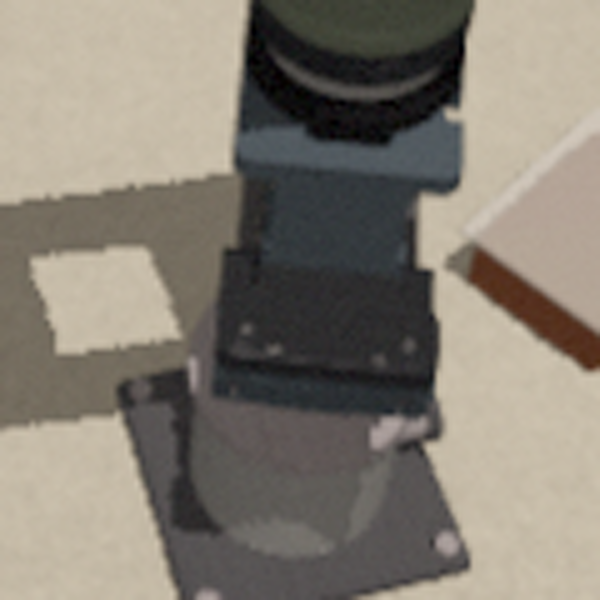

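The fingers now sit close above the shoulder. The lateral force has dropped. The height of 133.8 suggests the collar is already below pin level, unless it slipped in the grip. I'll push 2 mm further to test the spring.

jog_arm:
  deltas:
    - [[0,0,0.001,0,0.045],[0,0,0.002,0,0.045],[0,0,0.002,0,0.045],[0,0,0.002,0,0.045]]

```text
time_s: 9.0
ee_pos: [536.0, -187.4, 131.7]
ee_rot: [-180.0, -0.1, 135.0]
force: [0.8, -0.2, 4.7]
gripper_width: 55.4
```

```bash
python3 - <<'E'
from h import *
s=env.state();print(s['time_s'],s['ee_pos'],s['ee_rot'],s['force'],s['torque'],s['gripper_width'])
E
```

```text
9.0 [ 536.01214695 -187.35890182  131.73093493] [-1.79988729e+02 -5.75274103e-02  1.35009121e+02] [ 0.84500143 -0.19050764  4.71491327] [-0.1244179  -0.10868526  0.10000273] 55.35519953882557
```

Force didn't rise much, so I'll check for slip by backing up 3 mm.

jog_arm:
  deltas:
    - [[0,0,-0.001,0,0.045],[0,0,-0.002,0,0.045],[0,0,-0.003,0,0.045],[0,0,-0.003,0,0.045],[0,0,-0.003,0,0.045]]

```text
time_s: 9.42
ee_pos: [536.0, -187.4, 134.7]
ee_rot: [-180.0, -0.1, 135.0]
force: [0.6, 0.4, 2.0]
gripper_width: 55.3
```

Backing off only lowered the force to about 4.4 N net, at a rim height of about 106 mm. That matches the pad's 4–4.6 N and not slip, so the keyways seem to have met the pins already at this angle. I'll push on down.

jog_arm:
  deltas:
    - [[0,0,0.0015,0,0.045],[0,0,0.003,0,0.045],[0,0,0.004,0,0.045],[0,0,0.005,0,0.045],[0,0,0.0055,0,0.045],[0,0,0.0055,0,0.045],[0,0,0.0055,0,0.045]]

```text
time_s: 10.0
ee_pos: [536.2, -187.4, 130.0]
ee_rot: [180.0, -0.0, 135.0]
force: [-0.8, 0.5, 6.3]
gripper_width: 55.3
```

```bash
python3 - <<'E'
from h import *
s=env.state();print(s['time_s'],s['ee_pos'],s['ee_rot'],s['force'],s['torque'],s['gripper_width'])
E
```

```text
10.0 [ 536.1626536  -187.43851021  129.96139903] [ 1.79998775e+02 -1.36565580e-02  1.35010033e+02] [-0.79707529  0.52481417  6.26650747] [0.03104394 0.15321564 0.04033507] 55.34829168894954
```

jog_arm:
  deltas:
    - [[0,0,0.0005,0,0.045],[0,0,0.001,0,0.045],[0,0,0.0015,0,0.045],[0,0,0.002,0,0.045],[0,0,0.002,0,0.045],[0,0,0.002,0,0.045]]

```text
time_s: 10.5
ee_pos: [536.2, -187.5, 128.4]
ee_rot: [180.0, -0.0, 135.0]
force: [-2.6, 0.3, 9.3]
gripper_width: 55.2
```

jog_arm:
  deltas:
    - [[0,0,0.0005,0,0.045],[0,0,0.001,0,0.045],[0,0,0.0015,0,0.045],[0,0,0.0015,0,0.045],[0,0,0.0015,0,0.045],[0,0,0.0015,0,0.045]]

```text
time_s: 11.0
ee_pos: [536.2, -187.5, 128.3]
ee_rot: [180.0, 0.0, 135.0]
force: [-4.4, 2.6, 16.4]
gripper_width: 55.5
```

```bash
python3 - <<'E'
from h import *
s=env.state();print(s['time_s'],s['ee_pos'],s['ee_rot'],s['force'],s['torque'],s['gripper_width'])
E
```

```text
11.0 [ 536.17639773 -187.50319302  128.32631788] [1.79974075e+02 4.21873278e-02 1.35009551e+02] [-4.41267278  2.59785864 16.43612782] [0.19869426 0.71493846 0.01082407] 55.52314195195553
```

jog_arm:
  deltas:
    - [[0,0,0,0,0.045],[0,0,0,0,0.045],[0,0,0,0,0.045],[0,0,0,0,0.045],[0,0,0,0,0.045],[0,0,0,0,0.045]]

```text
time_s: 11.5
ee_pos: [536.2, -187.5, 128.4]
ee_rot: [180.0, 0.0, 135.0]
force: [-4.1, 1.1, 16.6]
gripper_width: 55.6
```

```bash
python3 - <<'E'
from h import *
import cv2
a=env.grab_frame('side');cv2.imwrite('pics/end.png',a[:,:,::-1])
s=env.state();print(s['time_s'],s['ee_pos'],s['force'],s['gripper_width'])
E
```

```text
11.55 [ 536.19655116 -187.49197641  128.34967491] [-4.28505239  0.83023362 16.20773887] 55.22964445862525
```

View pics/end.png

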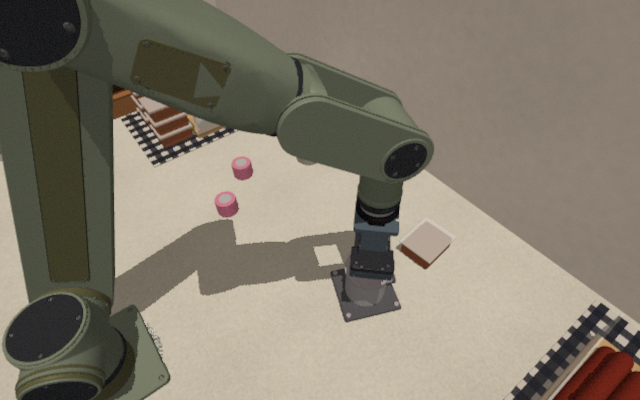

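The gripper is down on the filler at about (370,265). The pink caps at (242,168) and (227,204) and the tub at (425,243) haven't moved. The hold is steady, so I'm handing in.

```bash
python3 -c "
from workcell import env
print(env.job_done())"
```

```text
the job is handed in; nothing more can be done
None
```

The grey collar is fully home on the filler, still gripped and pushed down. I handed the job in at about 11.6 s; no verdict is reported.

- **Fit:** No search turn was needed. At the angle I carried it, the collar went past pin level on the way down. I took out a sideways push of about 1 mm.
- **Pad check:** With the collar's weight taken off, the force was about 4.4 N at a rim height of about 106 mm and 8.7 N at about 101.6 mm. That matches the sprung pad. One reading in between stayed flat, so I backed up 3 mm to rule out slip.
- **Home check:** The tool stopped at 128.3 mm, where 128.4 mm was expected for the rim on the shoulder. Pushing 1.5 mm further only raised the force, to about 19 N total. It stayed steady for half a second, with about 4 N of side force remaining.
- **Not checked:** I did no turn test to feel the pins directly.
- **Bystanders:** The last picture shows the tub and both pink caps unmoved. The arm hid the spice jar and most of the ramekin, but both stood undisturbed when last in view, after the lift, and the arm passed well clear of them.

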